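# Close the bay cover of a desktop computer until it clicks

### The job

Someone left a yellow screwdriver in the open bay of the upside-down computer: take it out and put it in the blue tool tray. Then slide the bay cover along its rails, fully home, until its orange tab clicks down behind the white ledge, and leave everything else on the bench undisturbed.

Things in the scene. Friction and masses are not known exactly. Their poses are not given: they have to be found in the camera images.
- pc: small black desktop computer lying underside up, fixed in holding blocks, 310 x 190 x 55 mm (x, y, z). Origin: centre of its footprint on the bench; its x axis is the way the cover closes. Top face 55 mm above the bench. Two steel rails along x at y = +-57 to 68 mm, up to 64 mm above the bench, hold the cover's edges. The bay is an open pocket in the top face, partly under the open cover.
- bay (a point): centre of the bay's green floor: in the computer's frame x +61.5, y 0, z 39 mm. The bay spans x +15 to +108 mm, y -52 to +52 mm and is 16 mm deep. A thing in it that stands higher than that blocks the cover.
- cover (a joint): distance (m) of the aluminium bay cover from fully home: 0 = home at its stop, grows as it opens towards the computer's -x, at most 0.115. Captive plate 120 x 120 x 4 mm, upper face 59.5 mm above the bench; home, it spans x +7 to +127 mm in the computer's frame. It stays where it is left; pushing takes about 2 N, over the last 16 mm up to about 7 N. Clicked, it is held within 2.5 mm of home.
- cover_rib (a point): top centre of the blue push rib across the cover: rib 8 mm (x) x 70 mm (y), 12 mm higher than the cover's upper face, top 71.5 mm above the bench. It moves with the cover; in the computer's frame it is at x = 50 mm minus the cover's opening, y 0. Behind it (its -x side) 39 mm of flat cover, then the flat top of the computer.
- ledge (a point): top of the white ledge on the computer beyond the bay: 24 mm wide, 5 mm proud of the top face (top 60 mm above the bench), ramped on the bay side from x +108 mm, square on the far side at x +119 mm in the computer's frame. The tab must ride over it and snap down behind it.
- tab (a joint): angle (rad) of the orange spring tab on the cover's leading end: 0 = flat at rest, grows as its tip is lifted by the ledge (about 0.13 on top of it); 0 again once it has snapped past.
- tab_hook (a point): top of the tip of the orange tab, 26 mm wide, 37 mm long, about 65 mm above the bench; moves with the cover (x = 124 mm minus the cover's opening in the computer's frame).
- driver: stubby screwdriver, about 60 g: yellow octagonal handle 24 mm across flats, 42 mm long; steel shaft 6 mm thick, 20 mm long. Origin: underside of the handle at mid-length; x axis towards the tip. It lies on the bay floor, its handle 8 mm proud of the computer's top face, its axis within 0.42 rad of the computer's x axis, handle nearer the cover, 22 mm or more free on either side of the handle.
- driver_grip (a point): centre of the screwdriver's handle, on its axis, 12 mm above what it lies on.
- tool_tray: blue open tool tray, fixed, outer 170 x 130 x 30 mm (x, y, z), walls and floor 5 mm. Origin: centre of its underside. A red bit holder lies along its -y side (y about -45 mm), the rest is empty: y -30 to +60 mm is free floor.
- parts_tray: grey open parts tray of the same size, fixed, holding a drive; not the place for the screwdriver. Origin: centre of its underside.
- jar: small amber jar of screws with a red cap, 30 mm diameter, 35 mm high, standing on top of the computer near its -x end, about 137 mm from the origin. Origin: centre of its underside. Leave alone.
- bit_holder: red bit holder 80 x 14 x 14 mm in the tool tray. Origin: centre of its underside. Leave alone.
- drive: flat metal drive 100 x 70 x 9.5 mm in the grey tray. Origin: centre of its underside. Leave alone.
- mouse: black computer mouse 95 x 56 x 32 mm on the bench. Origin: centre of its underside. Leave alone.
- adapter: black power brick 85 x 40 x 29 mm on the bench. Origin: centre of its underside. Leave alone.
- usb_hub: white hub 88 x 34 x 18 mm on the bench. Origin: centre of its underside. Leave alone.
- air_can: white spray can with a blue band, 46 mm diameter, 105 mm high, standing beyond the computer. Origin: centre of its underside. Leave alone.
Things that resemble listed ones, but are neither listed nor needed, are in the scene too. Of the things like the driver, leave any that is pink or purple; of the rest the smaller one is meant.

How it is judged:
By the outcome, as a careful person would: the job done as asked, in the order asked, and still so for the second after the job is handed in, with the robot touching nothing.
It also fails if it takes over 59 s, if anything falls off the work surface, if the arm or the gripper's body presses on something with over 40 N, if the wrist force passes 120 N, or if a joint passes its speed limit or range.

### The arm

A 6-joint arm with a two-finger parallel gripper is mounted at the origin on the work surface. World frame = base frame: x ahead of the robot, y to its left, z up, the work surface at z = 0. Lengths are in mm, angles in rad, forces in N, time in s.
With the tool pointing down it reaches from about 300 to 775 mm from the base axis. Payload 14.6 kg.
Tool frame: the origin (TCP) lies midway between the tips of the shut fingers; the grasp point (between the pads) lies 19 mm behind it; y points along the fingers, z is the direction in which the jaws open and shut, and the axes are right-handed (so a half turn about y gives the same grasp; the last joint's range is limited). The gripper opens to 94 mm and grips with 3 to 60 N. Pads are 16 mm wide; open, the fingers measure 119 mm over their backs; the gripper's body (75 mm by 177 mm) begins 78 mm behind the grasp point.
Start: joints at [1.097, 0.3, 1.521, -0, 1.321, -0.067], TCP at [217.616, 505.106, 205.446] pointing down, gripper open.
Joint ranges: [-3.03, 3.03], [-0.79, 2.21], [0.23, 2.52], [-1.04, 4.18], [0, 3.07], [-2.55, 2.55]. Speed limits (rad/s): [2.22, 2.22, 2.57, 3.14, 3.14, 3.14].

### API

Orientations are given as [roll, pitch, yaw] about the fixed x, y, z axes, in that order (R = Rz(yaw) Ry(pitch) Rx(roll)).
In Python, from cell import manip gives the robot as it stands.
- The arm moves only by the tool play_rows, never from a script. Its argument "series" is a list of rows, each a list of 3 entries, a list of its own where there are three numbers: the shift along the tool's x, y, z in m, then the turn about the tool's y in rad, then the closure, from 0 (fully open) to 1 (shut). In form: [[[dx, dy, dz], twist, grip], ...]. A call has 1 to 20 rows; each row is the pose to reach, as a shift and turn from the pose measured when the call began, along the tool's axes at that moment; what a row does not reach only later rows make up. A row lasts 1/10 s, in which the tool goes at most 50 mm and 8.59 degrees, less where a joint would pass 70% of its speed; a pose out of reach is approached as far as the arm can. A call with a gripper value outside its range is refused whole. The fingers move at their own pace and stop on an object; "squeeze" is the grip in N (left out, the last holds). Time passes only in rows, so rows that repeat a pose let the fingers close. It gives the time, the measured TCP pose, the force and the opening at its end, in the units of the state.
- manip.read_state(): the state, without advancing time (a new reading comes with each control period).
- manip.camera(name): name is "scene" or "top"; returns the picture (400x640x3 uint8, red, green, blue); there is no depth.
- manip.camera_params(name): a dict with "K" (3x3 intrinsics, pixels), "dist_coeffs" ([k1, k2, p1, p2, k3] as OpenCV has them; the pictures are not rectified), "rvec" (rotation vector, rad) and "tvec" (3), from world to camera coordinates, as OpenCV has them. Camera axes: x right, y down, z forward; pixel columns grow to the right and rows downward; lengths in mm; the calibration is good to about 2 mm. A picture is of the moment at which its call begins. camera_params takes no time and is no camera call.
- manip.sign_off(): hands the job in, once; it reports no verdict.
The state is a dict: "clock": time; "joints": joint angles; "qd": joint speeds; "effort": joint torques, N m; "eef_pos": TCP position; "eef_rot": TCP orientation; "wrist_force": force on the tool from outside, world axes, zero at the start; "moment": the same for the moment, N m; "finger_gap": finger opening in mm.
Only numpy, scipy, OpenCV 4.12 (cv2) and the standard library are available. Lean on these libraries where they do the work, as an engineer would, in place of code of your own. Each camera call takes 0.05 s, during which the arm holds its last target. There are 200 camera calls.

## Working session

There is one attempt and no reset: what is moved stays moved. The work goes in short steps, Python scripts to look and compute and a tool call to move; the robot and the scene stay as the last step left them, time stands still between calls to the robot, and variables do not carry over. Pictures are saved under pics/ and viewed, about 8 in all and at most 12, crops included, and the job is handed in when it is done.

Besides the shell and the picture viewer there is one more tool, called after "Request:" by a JSON object that holds its "fn" and its "kwargs". play_rows: Moves the arm, as the interface text tells. Its arguments: {"type":"object","properties":{"series":{"type":"array","items":{"type":"array"}},"squeeze":{"type":"number"}},"required":["series"]}

```bash
mkdir -p pics; ls
python3 - <<'E'
from cell import manip
import cv2
for n in("scene","top"):
    im=manip.camera(n); cv2.imwrite(f"pics/{n}0.png",im[:,:,::-1])
    p=manip.camera_params(n); print(n,{k:__import__('numpy').round(v,4).tolist() for k,v in p.items()})
print(manip.read_state())
E
```

```text
pics
scene {'K': [[406.1244, 0.0, 312.0321], [0.0, 406.1244, 194.8976], [0.0, 0.0, 1.0]], 'dist_coeffs': [-0.0509, 0.0, 0.0, 0.0, 0.0], 'rvec': [0.7811, 2.7929, -0.7711], 'tvec': [468.6735, -171.0112, 1198.9743]}
top {'K': [[460.6559, 0.0, 322.0659], [0.0, 460.6559, 201.6616], [0.0, 0.0, 1.0]], 'dist_coeffs': [0.0292, 0.0, 0.0, 0.0, 0.0], 'rvec': [2.1119, -2.1314, 0.1823], 'tvec': [-12.4405, 532.8118, 1090.071]}
{'clock': 0.1, 'joints': array([ 1.09740610e+00,  3.00458761e-01,  1.52150907e+00,  1.77767810e-05,
        1.32074777e+00, -6.65826201e-02]), 'qd': array([-0.00092855, -0.0011795 , -0.00095155, -0.00082677, -0.00011532,
        0.0002877 ]), 'effort': array([ 9.63531529e-04, -5.32637930e+01, -3.53288198e+01,  7.10535957e-02,
        2.33821169e-02, -9.21742981e-05]), 'eef_pos': array([217.50127153, 504.89944876, 204.92357314]), 'eef_rot': array([-1.57191564e+00,  9.18942466e-05, -4.06812063e-01]), 'wrist_force': array([ 0.48384499,  0.77890169, -0.49120678]), 'moment': array([-0.04755951, -0.00351003, -0.00496815]), 'finger_gap': 94.04267436209233}
```

View pics/top0.png

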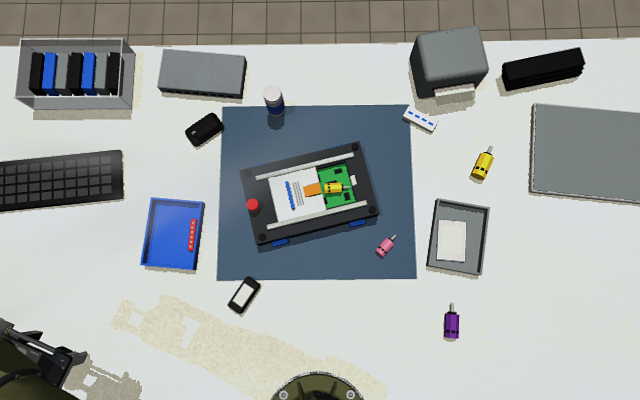

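View pics/scene0.png

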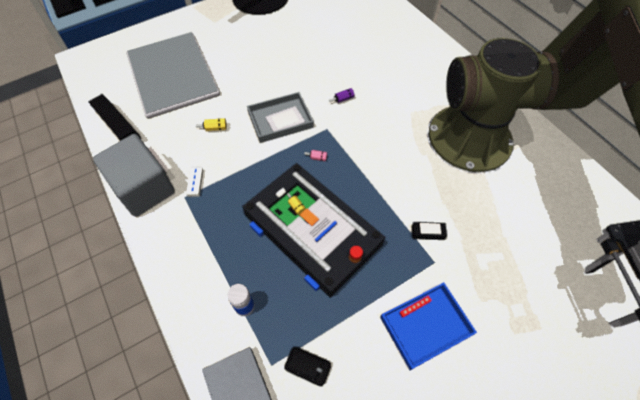

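The top view shows these candidates: a yellow driver in the bay (333,187), a larger yellow one on the bench (482,163), a pink one (386,244) and a purple one (452,323). I choose the one in the bay, and I'll check it in a close crop. The rib is near (292,195), the ledge at (352,181), the tool tray at (173,233) and the bit holder at (192,235).

```bash
cat > h.py <<'E'
import numpy as np, cv2
from cell import manip
def ray(n,px,z):
    p=manip.camera_params(n); R=cv2.Rodrigues(np.array(p["rvec"],float))[0]; t=np.array(p["tvec"],float).ravel()
    u=cv2.undistortPoints(np.array(px,float).reshape(-1,1,2),np.array(p["K"]),np.array(p["dist_coeffs"])).reshape(-1,2)
    d=np.c_[u,np.ones(len(u))]@R; c=-R.T@t
    return c+d*((z-c[2])/d[:,2])[:,None]
def proj(n,P):
    p=manip.camera_params(n)
    return cv2.projectPoints(np.array(P,float).reshape(-1,1,3),np.array(p["rvec"],float),np.array(p["tvec"],float),np.array(p["K"]),np.array(p["dist_coeffs"]))[0].reshape(-1,2)
def mask(im,lo,hi,box):
    h=cv2.cvtColor(im,cv2.COLOR_RGB2HSV); m=cv2.inRange(h,lo,hi); k=np.zeros_like(m); x0,y0,x1,y1=box; k[y0:y1,x0:x1]=1
    m=m*k
    n,l,s,c=cv2.connectedComponentsWithStats(m)
    return [((l==i).astype(np.uint8),int(s[i,4]),c[i]) for i in sorted(range(1,n),key=lambda i:-s[i,4])]
def rect(m):
    c=np.vstack(cv2.findContours(m,cv2.RETR_EXTERNAL,cv2.CHAIN_APPROX_NONE)[0]); return cv2.minAreaRect(c)
E
python3 - <<'E'
from h import *
im=cv2.imread("pics/top0.png")[:,:,::-1].copy(); sc=cv2.imread("pics/scene0.png")[:,:,::-1].copy()
def show(name,cam,I,lo,hi,box,z):
    for m,a,c in mask(I,lo,hi,box)[:2]:
        r=rect(m); print(name,cam,a,c.round(1),ray(cam,[c],z).round(1)[0,:2]," box",ray(cam,cv2.boxPoints(r),z)[:,:2].round(0).tolist())
Y=((20,120,100),(35,255,255)); B=((105,120,60),(125,255,255)); O=((8,130,120),(19,255,255))
show("handle","top",im,*Y,(310,170,365,205),57); show("handle","scene",sc,*Y,(275,185,325,225),57)
show("rib","top",im,*B,(280,175,305,215),71.5); show("rib","scene",sc,*B,(305,215,345,245),71.5)
show("tab","top",im,*O,(300,175,330,200),63); show("tray","top",im,*B,(130,190,215,275),30); show("tray","scene",sc,*B,(370,275,485,375),30)
W=((0,0,215),(180,40,255)); show("ledge","top",im,*W,(345,172,362,192),60)
R=((0,150,80),(6,255,255)); show("bit","top",im,*R,(180,210,205,260),14); show("jar","top",im,*R,(240,190,265,220),35+55)
a=cv2.resize(im[140:250,235:385],None,fx=5,fy=5,interpolation=cv2.INTER_CUBIC); cv2.imwrite("pics/crop1.png",a[:,:,::-1])
E
```

```text
handle top 165 [332.6 187.4] [566.6 -43.6]  box [[578.0, -23.0], [577.0, -65.0], [555.0, -64.0], [555.0, -22.0]]
handle top 3 [321. 191.] [557.8 -15. ]  box [[555.0, -15.0], [555.0, -15.0], [560.0, -15.0], [560.0, -15.0]]
handle scene 179 [296.1 204.4] [569.7 -40.9]  box [[585.0, -63.0], [558.0, -70.0], [554.0, -17.0], [580.0, -11.0]]
rib top 79 [289.5 194.6] [546.6  61.5]  box [[578.0, 73.0], [580.0, 66.0], [514.0, 50.0], [513.0, 57.0]]
rib scene 83 [325.3 230.9] [550.3  65.1]  box [[582.0, 69.0], [518.0, 53.0], [517.0, 61.0], [581.0, 77.0]]
tab top 171 [311.7 189.4] [560.8   7.8]  box [[568.0, 31.0], [579.0, -9.0], [554.0, -15.0], [543.0, 24.0]]
tray top 3057 [171.7 235.2] [455.3 356.4]  box [[385.0, 430.0], [559.0, 416.0], [538.0, 278.0], [364.0, 296.0]]
tray top 5 [172.2 203.6] [535.  359.3]  box [[534.0, 362.0], [537.0, 362.0], [536.0, 355.0], [534.0, 355.0]]
tray scene 4263 [427.9 326.4] [469.4 364.8]  box [[547.0, 288.0], [363.0, 299.0], [387.0, 432.0], [559.0, 415.0]]
ledge top 27 [352.9 179.6] [585.1 -93.8]  box [[595.0, -88.0], [597.0, -94.0], [576.0, -100.0], [574.0, -93.0]]
bit top 49 [191.3 242.6] [438.1 311.8]  box [[420.0, 320.0], [458.0, 316.0], [457.0, 306.0], [419.0, 309.0]]
bit top 3 [192.  224.3] [484.1 312.1]  box [[483.0, 315.0], [486.0, 310.0], [485.0, 310.0], [482.0, 315.0]]
jar top 108 [252.2 203.9] [521.3 148.5]  box [[528.0, 167.0], [540.0, 143.0], [516.0, 131.0], [504.0, 154.0]]
```

View pics/crop1.png

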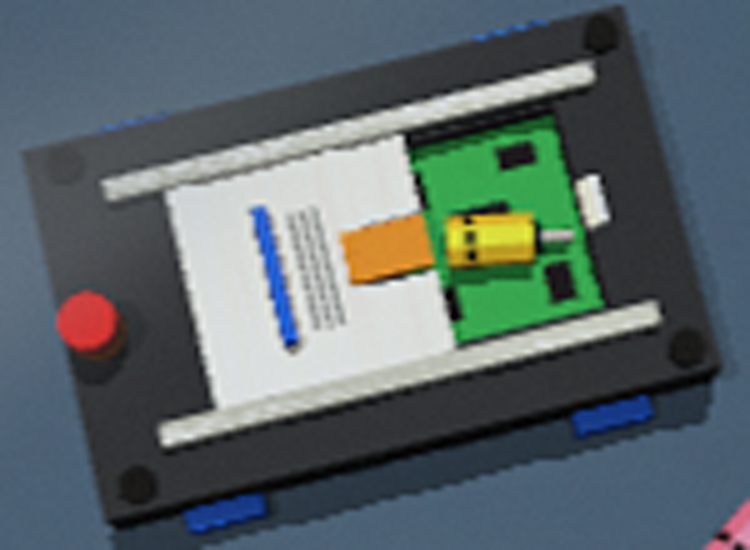

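The crop confirms it: a yellow octagonal handle in the bay, crop (490,238) → full (333,187.6), with the shaft to the right at (349.6,187.4). The ledge is at (353.7,180), and the cover is open with its tab at the left of the handle.

```bash
cat >> h.py <<'E'
from scipy.spatial.transform import Rotation as Ro
def shift(target,yaw):
    s=manip.read_state(); R=Ro.from_euler('xyz',s["eef_rot"])
    d=R.inv().apply(np.array(target)-s["eef_pos"])
    tw=-((yaw-s["eef_rot"][2]+np.pi)%(2*np.pi)-np.pi)
    print("shift",(d/1000).round(4),"twist",round(tw,3));
E
python3 - <<'E'
from h import *
c=lambda x,y:(235+(x+.5)/5-.5,140+(y+.5)/5-.5)
def ang(a,b): d=b-a; return round(float(np.arctan2(d[1],d[0])),3)
r=ray("top",[c(447,240),c(535,238)],63); print("handle ends",r.round(1)[:,:2],ang(*r))
t=ray("top",[c(573,237)],53); print("tip",t[0].round(1), ang(r[0],t[0]))
for a,b in (((103,190),(595,72)),((160,433),(660,312))):
    q=ray("top",[c(*a),c(*b)],64); print("rail",q[:,:2].round(1).tolist(),ang(*q))
q=ray("top",[c(593,200)],60); print("ledge",q.round(1))
s=cv2.imread("pics/scene0.png")[:,:,::-1].copy()
for m,a,cc in mask(s,(0,0,190),(180,60,255),(270,180,292,198))[:2]: print("ledge scene",a,cc,ray("scene",[cc],60).round(1))
shift([568,-42.3,160],-1.55)
E
```

```text
handle ends [[565.  -22.5]
 [565.6 -65.7]] -1.558
tip [568.  -84.8  53. ] -1.523
rail [[591.8, 146.7], [649.3, -96.7]] -1.339
rail [[470.9, 117.0], [527.9, -125.8]] -1.34
ledge [[585.1 -94.6  60. ]]
ledge scene 34 [280.5 192. ] [[586.2 -91.4  60. ]]
shift [ 0.5384  0.0453 -0.3638] twist 1.143
```

Request:
{"fn": "play_rows", "kwargs": {"series": [[[0.538,0.045,-0.364],1.14,0.6],[[0.538,0.045,-0.364],1.14,0.6],[[0.538,0.045,-0.364],1.14,0.6],[[0.538,0.045,-0.364],1.14,0.6],[[0.538,0.045,-0.364],1.14,0.6],[[0.538,0.045,-0.364],1.14,0.6],[[0.538,0.045,-0.364],1.14,0.6],[[0.538,0.045,-0.364],1.14,0.6],[[0.538,0.045,-0.364],1.14,0.6],[[0.538,0.045,-0.364],1.14,0.6],[[0.538,0.045,-0.364],1.14,0.6],[[0.538,0.045,-0.364],1.14,0.6],[[0.538,0.045,-0.364],1.14,0.6],[[0.538,0.045,-0.364],1.14,0.6],[[0.538,0.045,-0.364],1.14,0.6],[[0.538,0.045,-0.364],1.14,0.6],[[0.538,0.045,-0.364],1.14,0.6],[[0.538,0.045,-0.364],1.14,0.6]], "squeeze": 20}}

```text
clock: 1.9
eef_pos: [567.4, -41.3, 160.7]
eef_rot: [-1.571, -0.001, -1.545]
wrist_force: [0.1, -0.0, 0.6]
finger_gap: 37.4
```

Request:
{"fn": "play_rows", "kwargs": {"series": [[[0.001,0.045,0.0],0,0.6],[[0.001,0.088,0.0],0,0.6],[[0.001,0.088,0.0],0,0.6],[[0.001,0.088,0.0],0,0.6]]}}

```text
clock: 2.3
eef_pos: [567.7, -42.1, 73.8]
eef_rot: [-1.571, -0.001, -1.545]
wrist_force: [-0.0, 0.4, 1.3]
finger_gap: 37.8
```

Run:
```python
from h import *
im=manip.camera("scene"); cv2.imwrite("pics/s1.png",im[:,:,::-1])
b=im[110:270,215:415]; cv2.imwrite("pics/crop2.png",cv2.resize(b,None,fx=4,fy=3.75,interpolation=cv2.INTER_CUBIC)[:,:,::-1])
print(manip.read_state()["eef_pos"])
```

```text
[568.34535275 -42.25021659  74.86962131]
```

View pics/crop2.png

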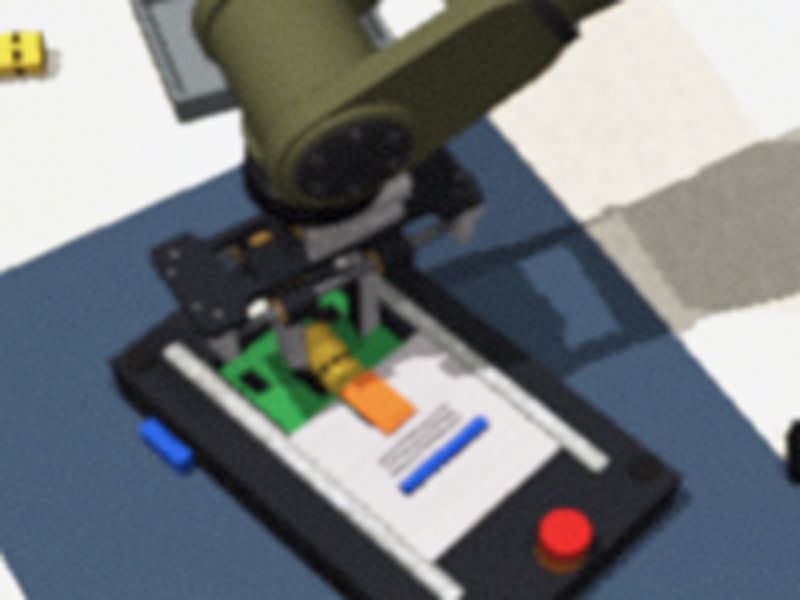

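The scene crop shows the fingers straddling the handle: tips at about (297,368) and (368,335), with the handle between them at (328,350). Next I go down and grip.

Request:
{"fn": "play_rows", "kwargs": {"series": [[[0,0.015,0],0,0.6],[[0,0.029,0],0,0.6],[[0,0.029,0],0,0.6],[[0,0.029,0],0,0.6]]}}

```text
clock: 2.75
eef_pos: [568.3, -42.3, 45.7]
eef_rot: [-1.569, -0.001, -1.545]
wrist_force: [0.2, -0.6, 0.8]
finger_gap: 37.7
```

Request:
{"fn": "play_rows", "kwargs": {"series": [[[0,0,0],0,1],[[0,0,0],0,1],[[0,0,0],0,1],[[0,0,0],0,1],[[0,0,0],0,1],[[0,0,0],0,1]], "squeeze": 25}}

```text
clock: 3.35
eef_pos: [568.5, -42.3, 46.1]
eef_rot: [-1.568, -0.001, -1.545]
wrist_force: [-0.7, -0.5, 5.3]
finger_gap: 24.0
```

Request:
{"fn": "play_rows", "kwargs": {"series": [[[0,-0.02,0],0,1],[[0,-0.05,0],0,1],[[0,-0.09,0],0,1],[[0,-0.13,0],0,1],[[0,-0.13,0],0,1],[[0,-0.13,0],0,1]]}}

```text
clock: 3.95
eef_pos: [568.2, -42.1, 176.1]
eef_rot: [-1.568, -0.001, -1.545]
wrist_force: [-0.4, 0.1, -1.5]
finger_gap: 23.4
```

Run:
```python
from h import *
print(manip.read_state())
# free strip centre in tray frame y=+15
yw=-0.09; c=np.array([463,357]); p=c+15*np.array([-np.sin(yw),np.cos(yw)]); print(p)
for y in (-1.545,yw,-0.09+np.pi,-1.66): shift([*p,170],y)
```

```text
{'clock': 3.95, 'joints': array([-1.37865533e-01,  3.66446123e-01,  1.50247872e+00, -9.53772149e-04,
        1.26949794e+00, -1.63383648e-01]), 'qd': array([ 0.00043686,  0.03258582,  0.02778478,  0.00056861, -0.00700428,
        0.00127455]), 'effort': array([ 4.43811226e-02, -6.01803517e+01, -3.74883521e+01,  7.06290943e-02,
        2.01707776e-01,  9.73573115e-04]), 'eef_pos': array([568.19584217, -42.13297952, 176.0615945 ]), 'eef_rot': array([-1.56781710e+00, -1.41513926e-03, -1.54499872e+00]), 'wrist_force': array([-0.44019276,  0.09589842, -1.50832207]), 'moment': array([-0.06719045,  0.09084623, -0.03234659]), 'finger_gap': 23.387216145451394}
[464.34817824 371.939291  ]
shift [-0.4166  0.0052 -0.0931] twist 0.0
shift [-0.4166  0.0052 -0.0931] twist -1.455
shift [-0.4166  0.0052 -0.0931] twist 1.687
shift [-0.4166  0.0052 -0.0931] twist 0.115
```

Request:
{"fn": "play_rows", "kwargs": {"series": [[[-0.417,0.005,-0.093],-1.455,1],[[-0.417,0.005,-0.093],-1.455,1],[[-0.417,0.005,-0.093],-1.455,1],[[-0.417,0.005,-0.093],-1.455,1],[[-0.417,0.005,-0.093],-1.455,1],[[-0.417,0.005,-0.093],-1.455,1],[[-0.417,0.005,-0.093],-1.455,1],[[-0.417,0.005,-0.093],-1.455,1],[[-0.417,0.005,-0.093],-1.455,1],[[-0.417,0.005,-0.093],-1.455,1],[[-0.417,0.005,-0.093],-1.455,1],[[-0.417,0.005,-0.093],-1.455,1],[[-0.417,0.005,-0.093],-1.455,1],[[-0.417,0.005,-0.093],-1.455,1]]}}

```text
clock: 5.35
eef_pos: [464.7, 371.8, 170.0]
eef_rot: [-1.572, -0.003, -0.092]
wrist_force: [0.4, -0.4, 0.2]
finger_gap: 24.1
```

Request:
{"fn": "play_rows", "kwargs": {"series": [[[0,0.045,0],0,1],[[0,0.09,0],0,1],[[0,0.125,0],0,1],[[0,0.14,0],0,1],[[0,0.15,0],0,1],[[0,0.153,0],0,1],[[0,0.155,0],0,1],[[0,0.156,0],0,1],[[0,0.156,0],0,1]]}}

```text
clock: 6.25
eef_pos: [465.5, 371.8, 14.9]
eef_rot: [-1.571, -0.004, -0.093]
wrist_force: [-0.1, -0.2, -1.7]
finger_gap: 23.8
```

Request:
{"fn": "play_rows", "kwargs": {"series": [[[0,0.002,0],0,1],[[0,0.003,0],0,1],[[0,0.003,0],0,1]]}}

```text
clock: 6.55
eef_pos: [465.7, 371.9, 12.1]
eef_rot: [-1.571, -0.004, -0.092]
wrist_force: [0.8, 0.8, 1.0]
finger_gap: 23.8
```

Request:
{"fn": "play_rows", "kwargs": {"series": [[[0,0,0],0,0.55],[[0,0,0],0,0.55],[[0,0,0],0,0.55],[[0,0,0],0,0.55],[[0,-0.03,0],0,0.55],[[0,-0.08,0],0,0.55],[[0,-0.13,0],0,0.55],[[0,-0.158,0],0,0.55],[[0,-0.158,0],0,0.55]]}}

```text
clock: 7.45
eef_pos: [466.3, 372.9, 174.8]
eef_rot: [-1.566, -0.01, -0.093]
wrist_force: [1.0, 0.3, -0.3]
finger_gap: 42.7
```

Run:
```python
from h import *
im=manip.camera("scene"); t=manip.camera("top")
cv2.imwrite("pics/s2.png",im[:,:,::-1])
a=cv2.resize(im[170:380,230:500],(400,311)); b=cv2.resize(t[130:290,120:400],(400,229))
cv2.imwrite("pics/pair2.png",np.vstack([a,b])[:,:,::-1]); cv2.imwrite("pics/t2.png",t[:,:,::-1])
# push start: rib (548.5,63.3), pc yaw -1.339
u=np.array([np.cos(-1.339),np.sin(-1.339)]); rib=np.array([548.5,63.3])
p=rib-30*u; print(u,p); shift([*p,170],-1.339); shift([*p,170],-1.339-np.pi/2); shift([*p,170],-1.339+np.pi/2)
```

```text
[ 0.22972618 -0.9732553 ] [541.60821467  92.49765907]
shift [ 0.1022  0.0004 -0.2712] twist 1.247
shift [ 0.1022  0.0004 -0.2712] twist 2.817
shift [ 0.1022  0.0004 -0.2712] twist -0.324
```

View pics/pair2.png

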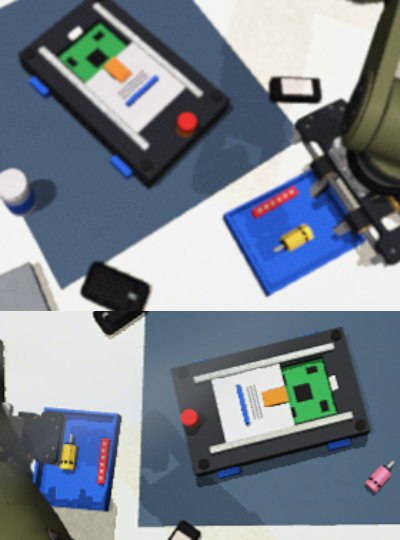

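The scene view shows the driver lying in the blue tray at panel (293,238), clear of the bit holder at (275,202). The bay is empty and the jar and cover are unmoved. Next I move behind the rib with the fingers shut.

Request:
{"fn": "play_rows", "kwargs": {"series": [[[0.102,0,-0.271],1.247,1],[[0.102,0,-0.271],1.247,1],[[0.102,0,-0.271],1.247,1],[[0.102,0,-0.271],1.247,1],[[0.102,0,-0.271],1.247,1],[[0.102,0,-0.271],1.247,1],[[0.102,0,-0.271],1.247,1],[[0.102,0,-0.271],1.247,1],[[0.102,0,-0.271],1.247,1],[[0.102,0,-0.271],1.247,1],[[0.102,0,-0.271],1.247,1],[[0.102,0,-0.271],1.247,1]]}}

```text
clock: 8.75
eef_pos: [541.2, 92.7, 169.8]
eef_rot: [-1.567, -0.001, -1.338]
wrist_force: [-0.4, -0.1, -0.2]
finger_gap: 0.5
```

Run:
```python
from h import *
shift([541.6,92.5,64],-1.339); s=manip.read_state(); print(s["finger_gap"],s["wrist_force"],s["eef_pos"])
```

```text
shift [ 2.000e-04  1.058e-01 -1.000e-04] twist 0.001
0.4706431028553971 [-0.44474803 -0.12529115 -0.18632197] [541.24808288  92.71501696 169.80609901]
```

Request:
{"fn": "play_rows", "kwargs": {"series": [[[0,0.045,0],0,1],[[0,0.08,0],0,1],[[0,0.095,0],0,1],[[0,0.102,0],0,1],[[0,0.105,0],0,1],[[0,0.105,0],0,1]]}}

```text
clock: 9.35
eef_pos: [541.9, 92.7, 65.3]
eef_rot: [-1.567, -0.001, -1.338]
wrist_force: [0.4, -0.1, 0.5]
finger_gap: 0.5
```

Request:
{"fn": "play_rows", "kwargs": {"series": [[[0.01,0,0],0,1],[[0.02,0,0],0,1],[[0.03,0,0],0,1],[[0.04,0,0],0,1],[[0.05,0,0],0,1],[[0.05,0,0],0,1]]}}

```text
clock: 9.95
eef_pos: [553.7, 42.6, 65.3]
eef_rot: [-1.567, -0.002, -1.339]
wrist_force: [-0.3, -0.5, 0.1]
finger_gap: 0.6
```

```bash
cat >> h.py <<'E'
def rib():
    im=manip.camera("scene"); r=mask(im,(105,120,60),(125,255,255),(255,180,345,250))
    o=mask(im,(8,130,120),(19,255,255),(255,170,345,240))
    for k,z,L in (("rib",71.5,r),("tab",63,o)):
        for m,a,c in L[:2]: print(k,a,c.round(1),ray("scene",[c],z)[0,:2].round(1))
    s=manip.read_state(); print(s["eef_pos"].round(1),s["wrist_force"].round(1)); return im
E
python3 -c "
from h import *
im=rib(); cv2.imwrite('pics/s3.png',im[:,:,::-1]); cv2.imwrite('pics/c3.png',cv2.resize(im[130:290,220:420],None,fx=4,fy=3.75)[:,:,::-1])"
```

```text
rib 82 [258.5 230.2] [685.3 -19. ]
tab 80 [303.  209.6] [564.  -16.3]
tab 28 [294.7 203.1] [572.3 -42.9]
[553.5  43.3  65.2] [ 0.2 -0.5  0. ]
```

View pics/c3.png

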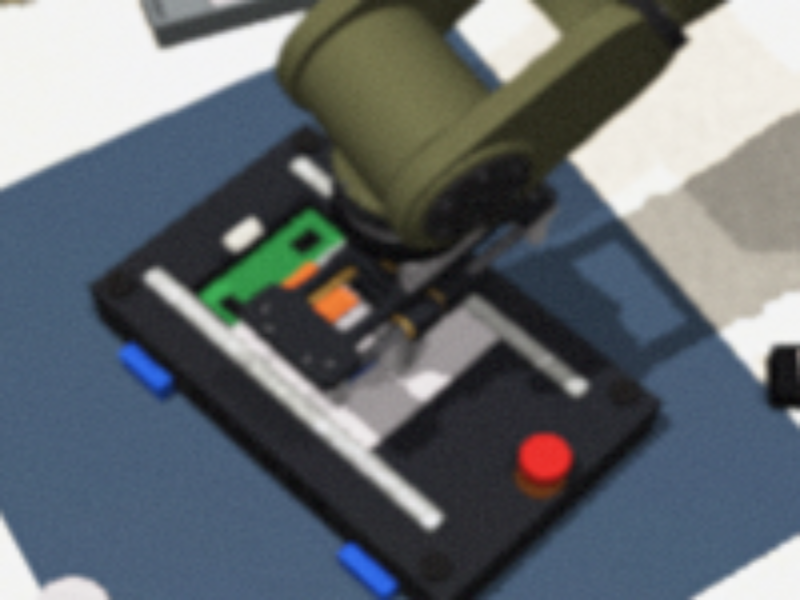

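The picture shows the cover moving: its rear edge has left the jar side and the tab is now at about (300,272) in the crop.

Request:
{"fn": "play_rows", "kwargs": {"series": [[[0.01,0,0],0,1],[[0.02,0,0],0,1],[[0.03,0,0],0,1],[[0.04,0,0],0,1],[[0.045,0,0],0,1],[[0.045,0,0],0,1]]}}

```text
clock: 10.6
eef_pos: [563.9, -1.5, 65.2]
eef_rot: [-1.567, -0.002, -1.34]
wrist_force: [-0.3, -0.1, -0.3]
finger_gap: 0.6
```

Request:
{"fn": "play_rows", "kwargs": {"series": [[[0.004,0,0],0,1],[[0.008,0,0],0,1],[[0.012,0,0],0,1],[[0.012,0,0],0,1]]}}

```text
clock: 11.0
eef_pos: [566.6, -13.6, 65.2]
eef_rot: [-1.568, -0.002, -1.34]
wrist_force: [-0.2, 0.2, 0.5]
finger_gap: 0.3
```

Request:
{"fn": "play_rows", "kwargs": {"series": [[[0.002,0,0],0,1],[[0.004,0,0],0,1],[[0.004,0,0],0,1]]}}

```text
clock: 11.3
eef_pos: [567.6, -17.7, 65.3]
eef_rot: [-1.567, -0.002, -1.34]
wrist_force: [0.1, 0.2, 0.6]
finger_gap: -0.0
```

Request:
{"fn": "play_rows", "kwargs": {"series": [[[0.002,0,0],0,1],[[0.003,0,0],0,1]]}}

```text
clock: 11.5
eef_pos: [567.9, -19.0, 65.2]
eef_rot: [-1.568, 0.001, -1.34]
wrist_force: [-3.4, 19.0, 4.2]
finger_gap: 0.2
```

```bash
python3 -c "
from h import *
im=rib(); t=manip.camera('top'); a=cv2.resize(im[130:270,220:380],None,fx=4,fy=4,interpolation=2); cv2.imwrite('pics/c4.png',a[:,:,::-1])"
```

```text
rib 81 [258.4 230.3] [685.4 -19. ]
rib 36 [291.  211.5] [593.9 -22.8]
tab 102 [283.8 192.6] [580.5 -83.8]
tab 1 [301. 199.] [552.9 -45. ]
[567.9 -18.9  65.2] [-3.5 14.2  3.3]
```

View pics/c4.png

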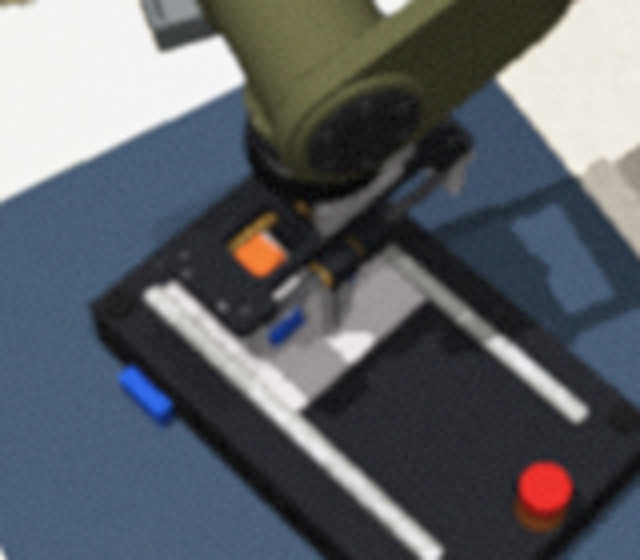

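Force rose to 19 N over about 1 mm of travel, which suggests the stop. I'll push a little more to confirm, then back off and lift.

Request:
{"fn": "play_rows", "kwargs": {"series": [[[0.001,0,0],0,1],[[0.002,0,0],0,1],[[0.002,0,0],0,1]]}}

```text
clock: 11.9
eef_pos: [567.9, -18.9, 65.2]
eef_rot: [-1.569, 0.004, -1.339]
wrist_force: [-3.0, 14.7, 3.2]
finger_gap: 0.6
```

Request:
{"fn": "play_rows", "kwargs": {"series": [[[-0.008,0,0],0,1],[[-0.015,0,0],0,1],[[-0.015,-0.04,0],0,1],[[-0.015,-0.085,0],0,1],[[-0.015,-0.13,0],0,1],[[-0.1,-0.13,-0.05],0,1],[[-0.15,-0.13,-0.1],0,1],[[-0.2,-0.13,-0.15],0,1],[[-0.25,-0.13,-0.2],0,1],[[-0.25,-0.13,-0.2],0,1],[[-0.25,-0.13,-0.2],0,1],[[-0.25,-0.13,-0.2],0,1]]}}

```text
clock: 13.1
eef_pos: [312.8, 179.4, 196.1]
eef_rot: [-1.568, 0.004, -1.336]
wrist_force: [0.2, -0.2, 0.2]
finger_gap: 0.5
```

```bash
python3 -c "
from h import *
im=rib(); t=manip.camera('top')
for k,lo,hi,b,z in (('rib',(105,120,60),(125,255,255),(300,165,335,205),71.5),('tab',(8,130,120),(19,255,255),(310,165,370,205),63),('ledge/wh',(0,0,190),(180,40,255),(345,165,370,195),60)):
    for m,a,c in mask(t,lo,hi,b)[:2]: print(k,a,c.round(1),ray('top',[c],z)[0,:2].round(1))
cv2.imwrite('pics/t5.png',t[:,:,::-1])
a=cv2.resize(t[140:250,235:385],(600,440),interpolation=2); b=cv2.resize(im[150:390,190:490],(200,160)); c=cv2.resize(t[190:280,120:220],(200,180))
o=np.zeros((440,800,3),np.uint8); o[:,:600]=a; o[:160,600:]=b; o[200:380,600:]=c; cv2.imwrite('pics/c5.png',o[:,:,::-1])"
```

```text
rib 82 [297.3 206. ] [573.1 -28.1]
rib 79 [258.4 230.3] [685.5 -19. ]
tab 153 [281.7 192.7] [585.3 -86.3]
[313.6 179.3 196.3] [ 0.7 -0.2  1. ]
rib 85 [327.9 185.7] [567.9 -32.1]
tab 179 [350.2 179.9] [583.6 -87.1]
ledge/wh 140 [353.4 190.3] [558.1 -94.6]
ledge/wh 101 [349.6 169.3] [611.2 -86.3]
```

View pics/c5.png

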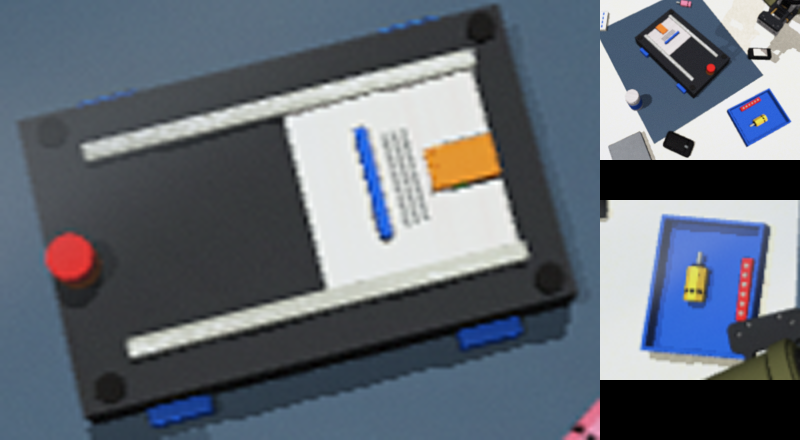

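The top view shows the rib moved 96 mm, the ledge fully covered by the orange tab at (463,160), the driver in the blue tray, and the jar unmoved. As a last numeric check, I'll compare the tab's flatness before and after, plus the other objects.

Run:
```python
from h import *
O=((8,130,120),(19,255,255)); B=((105,120,60),(125,255,255))
s0=cv2.imread("pics/scene0.png")[:,:,::-1].copy(); s1=manip.camera("scene"); t0=cv2.imread("pics/top0.png")[:,:,::-1].copy(); t1=manip.camera("top")
def P(cam,I,c,box,z): m,a,q=mask(I,*c,box)[0]; return a,ray(cam,[q],z)[0,:2].round(1)
s2=cv2.imread("pics/s2.png")[:,:,::-1].copy(); t2=cv2.imread("pics/t2.png")[:,:,::-1].copy()
print("tab before/after scene",P("scene",s2,O,(280,190,330,230),63),P("scene",s1,O,(265,175,300,210),63))
print("rib before/after scene",P("scene",s2,B,(305,215,345,245),71.5),P("scene",s1,B,(285,195,320,220),71.5))
print("tab top",P("top",t2,O,(300,175,330,200),63),P("top",t1,O,(335,165,370,195),63))
print("rib top",P("top",t2,B,(280,175,305,215),71.5),P("top",t1,B,(315,165,340,205),71.5))
d=cv2.absdiff(t0,t1).max(2); d=cv2.morphologyEx((d>60).astype(np.uint8),cv2.MORPH_OPEN,np.ones((3,3)))
n,l,st,c=cv2.connectedComponentsWithStats(d); print([(st[i].tolist()) for i in range(1,n) if st[i,4]>12])
```

```text
tab before/after scene (158, array([562.3,   8.8])) (151, array([585.1, -86. ]))
rib before/after scene (82, array([550.2,  65.1])) (81, array([572.8, -28.1]))
tab top (172, array([560.4,   7.8])) (179, array([583.6, -87.1]))
rib top (79, array([546.6,  61.5])) (85, array([567.9, -32.1]))
[[268, 158, 96, 64, 3648], [162, 221, 13, 21, 229], [142, 243, 127, 157, 12078], [220, 244, 4, 8, 25], [184, 249, 12, 17, 144], [233, 298, 13, 8, 71], [0, 318, 142, 82, 6452]]
```

```bash
python3 -c "
from cell import manip
print(manip.sign_off())"
```

```text
the job is handed in; nothing more can be done
None
```

The screwdriver is in the blue tool tray and the bay cover is pushed home. I handed the job in at about 13 s. The tab's click was inferred, since no picture resolves the snap itself.

**Screwdriver:** I gripped the small yellow one by its handle (24 mm, as listed) and set it on the free floor of the tray. The later pictures show it clear of the red bit holder.

**Cover:** I pushed the blue rib with shut fingers until the force rose to 15–19 N and a further 2 mm command gave no motion. The listed push is at most 7 N, so I took this as the stop. Three later checks support it:
- **Travel:** the rib moved 96 mm against about 97 mm estimated. From the distance between the rib and the ledge, the cover is within about 1 mm of home, with roughly 1–2 mm of measuring error.
- **Ledge:** it is now hidden under the tab.
- **Tab:** it moved the same distance as the rib to within 2 mm in both views, so there is no sign that it is still lifted.

**Disagreement:** the two cameras differ by up to about 6 mm on absolute positions, so I averaged them.

**Other objects:** the jar, bit holder and everything else in view look unmoved. The before/after difference in the top view shows changes only at the cover, the tray, the arm and what look like its shadows. Two small ones, at the bit holder and beside the phone-like object, I put down to arm or shadow without checking them separately.

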